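Put the kiln moulds away: nest the draping cups and hang the drop-out rings

ROBOT

A 6-joint arm with a two-finger parallel gripper is mounted at the origin on a cart in front of the work surface, level with it; the furniture and walls round the work are solid. World frame = base frame: x ahead of the robot, y to its left, z up, the work surface at z = 0. Lengths are in m, angles in rad, forces in N, time in s.
With the tool pointing down it reaches from about 0.375 to 0.825 m from the base axis. Payload 5.5 kg.
Tool frame: the origin (TCP) lies midway between the tips of the shut fingers; the grasp point (between the pads) lies 19 mm behind it (r.grasp_offset is the z of the grasp point in the tool frame, in m); z points along the fingers, y is the line along which they close (so a half turn about z gives the same grasp; the last joint's range is limited). The gripper opens to 85 mm and grips with 20 to 120 N. Pads are 22 mm wide; open, the fingers measure 114 mm over their backs; the gripper's body (76 mm by 85 mm) begins 54 mm behind the grasp point. The pads swing forward as they close: fully open they stand 13 mm farther back than shut.
Start: joints at [-1.321, 0.314, -0.047, 1.21, 0, 1.571], TCP at [0.148, -0.581, 0.231] pointing down, gripper open.
Joint ranges: [-2.67, 2.67], [-0.69, 1.73], [-1.03, 1.25], [-2.08, 2.16], [-1.42, 1.45], [-3.14, 3.14]. Speed limits (rad/s): [2.39, 2.39, 3.01, 3.14, 3.14, 3.14].

INTERFACE

Orientations are given as a 3x3 rotation matrix whose columns are the frame's x, y, z axes.
In Python, from plant import r gives the robot as it stands.
- The arm moves only by the shell command python3 steer.py 'ROWS' [OPENING]. ROWS is a JSON list of rows, 1 to 8 of them, each written [[dx, dy, dz], turn]: dx, dy, dz in m, then a turn about the tool's z in rad; each row is the pose to reach, as a shift and turn from the pose commanded when the command began, along the tool's axes at that moment; what a row does not reach only later rows make up. A row lasts 1/10 s, in which the tool goes at most 0.05 m and 0.15 rad, less where a joint would pass 70% of its speed; a pose out of reach is approached as far as the arm can. OPENING is the finger opening in m, set as the command begins (- or left out keeps the last). The fingers move at their own pace and stop on an object; the grip force is fixed at half the most. Time passes only in rows, so rows that do not move let the fingers close. It prints the time, the measured TCP pose, the force, the opening and the grip force at its end. Input that does not fit is refused with a message, and nothing moves.
- r.get_obs(): the state, without advancing time (a new reading comes with each control period).
- r.snapshot(name): name is "scene" or "top"; returns a dict with "image" (384x512x3 uint8, blue, green, red), "fovy" (degrees; the focal length in pixels is half the picture's height over the tangent of half this angle, whatever the lens; pixels are square), "cx", "cy" (the principal point, pixels), "dist" ([k1, k2, p1, p2, k3] as OpenCV has them; the pictures are not rectified), "world_from_camera" (4x4, takes a point from camera to world coordinates). Camera axes: x right, y down, z forward; pixel columns grow to the right and rows downward; lengths in m; the calibration is good to about 2 mm. A picture is of the moment at which its call begins. There is no depth.
- r.sign_off(): hands the job in; it is judged then, once.
The state is a dict: "time": time; "joint_pos": joint angles; "joint_vel": joint speeds; "tau": joint torques, N m; "eef_pos": TCP position; "orientation": TCP orientation; "contact_force": force on the tool from outside, world axes, zero at the start; "wrist_torque": the same for the moment, N m; "width": finger opening in m; "grasp_force": force on a finger pad.
Only numpy, scipy, OpenCV 4.12 (cv2) and the standard library are available. Lean on these libraries where they do the work, as an engineer would, in place of code of your own. Each camera call takes 0.05 s, during which the arm holds its last target. There are 200 camera calls.

TASK

The kiln moulds are dry, so put them away. Nest all the steel draping cups, mouth down, over the core of the round wooden stand, the smallest innermost and each larger one over it until every one sits square with its mouth right down on the board; and hang the three ceramic rings from the drying rack on the hook, the largest first at the back and each smaller one in front of it. Some cup sizes may be missing today; leave the bottle, the tape and the mug where they are.

Things in the scene. Friction and masses are not known exactly. Their poses are not given: they have to be found in the camera images.
- mould_s: Smallest of four hollow steel cups, mouth down. Mouth 50 mm across, height 70 mm; conical skirt up to 30 mm across at 22 mm below the top, then an almost straight collar (take it here from above) to the closed flat top, 27 mm. Wall 3, top 5 mm thick; ~90 g. Origin: mouth centre, lower edge; z up to the top. Goes over the next smaller cup with 2 mm to spare all round. May be absent.
- mould_m: Second smallest of four hollow steel cups, mouth down. Mouth 61 mm across, height 77 mm; conical skirt up to 41 mm across at 22 mm below the top, then an almost straight collar (take it here from above) to the closed flat top, 38 mm. Wall 3, top 5 mm thick; ~110 g. Origin: mouth centre, lower edge; z up to the top. Goes over the next smaller cup with 2 mm to spare all round. May be absent.
- mould_l: Second largest of four hollow steel cups, mouth down. Mouth 72 mm across, height 84 mm; conical skirt up to 52 mm across at 22 mm below the top, then an almost straight collar (take it here from above) to the closed flat top, 49 mm. Wall 3, top 5 mm thick; ~130 g. Origin: mouth centre, lower edge; z up to the top. Goes over the next smaller cup with 2 mm to spare all round. May be absent.
- mould_xl: Largest of four hollow steel cups, mouth down. Mouth 83 mm across, height 91 mm; conical skirt up to 63 mm across at 22 mm below the top, then an almost straight collar (take it here from above) to the closed flat top, 60 mm. Wall 3, top 5 mm thick; ~150 g. Origin: mouth centre, lower edge; z up to the top. Goes over the next smaller cup with 2 mm to spare all round. May be absent.
- ring_l: Largest of three flat off-white ceramic rings, 104 mm outside, hole 64 mm, 10 mm thick, band 20 mm wide, 100 g. Stands on edge in the drying rack, top 129 mm above the table. Origin: ring centre; x: the ring's axis, level while it stands or hangs (either end may face the robot).
- ring_m: Middle-sized of three flat off-white ceramic rings, 90 mm outside, hole 50 mm, 10 mm thick, band 20 mm wide, 100 g. Stands on edge in the drying rack, top 114 mm above the table. Origin: ring centre; x: the ring's axis, level while it stands or hangs (either end may face the robot).
- ring_s: Smallest of three flat off-white ceramic rings, 76 mm outside, hole 36 mm, 10 mm thick, band 20 mm wide, 100 g. Stands on edge in the drying rack, top 98 mm above the table. Origin: ring centre; x: the ring's axis, level while it stands or hangs (either end may face the robot).
- nest_stand: Fixed stand for the cups: round wooden board 124 mm across, 18 mm thick, with a tapered wooden core in its middle (39 mm across at the board, 16 mm at its top, 60 mm above the board). Origin: centre of the underside; z up. The smallest cup goes over the core with 2 mm to spare all round; the mouths of all nested cups stand on the board.
- hook_stand: Fixed hook: an 8 mm steel rod rises from a round foot (112 mm across, 14 mm high, centre at x -0.025) and bends into a level arm along this body's -x, top of the arm 194 mm above the table, from x 0 (upright, no higher than the arm) to x -0.140; then the end turns up to x -0.153, 208 mm high. Origin: foot of the upright, on the table; z up.
- hook_tip (a point): Highest point of the hook's upturned end, at (-0.153, 0, 0.208) of the hook stand.
- drying_rack: Fixed wooden dowel rack 160 x 92 mm. Origin: centre of the underside; x along the rack, z up. Slots across it at x -0.05, 0, +0.05, 12.5 mm wide: a ring stands there on two rails (30 mm high) between dowels at y -0.030 and +0.030, 75 mm high; its axis lies along x. Lift rings straight up about 60 mm to clear the dowels.
- flux_bottle: Bystander: white bottle with a red cap, 54 mm across, 108 mm high, near the back. Leave alone.
- tape: Bystander: roll of masking tape lying flat, 96 mm across, 25 mm high, to the right. Leave alone.
- mug: Bystander: dotted mug, 82 x 114 mm, 91 mm high, left of the cups. Leave alone.

How it is judged:
By the outcome, as a careful person would: the job done as asked, in the order asked, and still so for the second after the job is handed in, with the robot touching nothing.
Of mould_s, mould_m, mould_l, mould_xl only 3 to 4 are there at a start; the rules pass over those that are not, and their reading is None.
At some moment in a run one of mould_s, mould_m, mould_l, mould_xl may be knocked a few centimetres aside while the robot is not near it.
It also fails if it takes over 210 s, if anything falls off the work surface, if the arm or the gripper's body presses on something with over 40 N, if the wrist force passes 120 N, or if a joint passes its speed limit or range.

## Working session

There is one attempt and no reset: what is moved stays moved. The work goes in short steps, Python scripts to look and compute and a shell command to move; the robot and the scene stay as the last step left them, time stands still between calls to the robot, and variables do not carry over. Pictures are saved under pics/ and viewed, at most 14 in all, crops included, and the job is handed in when it is done.

```bash
ls; mkdir -p pics; python3 - <<'E'
from plant import r
import cv2
for n in("scene","top"):
    s=r.snapshot(n); cv2.imwrite(f"pics/{n}0.png",s["image"]); print(n,s["fovy"],s["cx"],s["cy"],s["dist"],s["world_from_camera"])
o=r.get_obs(); print(o["orientation"],r.grasp_offset,o["time"],o["width"])
E
```

```text
pics
plant.py
steer.py
scene 53.78617963262885 254.66265391242484 188.15976669988402 [0.01819711 0.         0.         0.         0.        ] [[-0.7912188  -0.37928643  0.47970263 -0.00844653]
 [-0.61129456  0.46862962 -0.63773446  0.82905916]
 [ 0.01708117 -0.7978271  -0.60264429  0.91055281]
 [ 0.          0.          0.          1.        ]]
top 44.17902267874034 256.6685000948169 194.77102419894166 [-0.19930146  0.          0.          0.          0.        ] [[ 0.00653076 -0.99521374  0.09750364  0.41429252]
 [-0.99996851 -0.00693916 -0.00385007  0.02897159]
 [ 0.00450823 -0.09747543 -0.99522772  1.6801982 ]
 [ 0.          0.          0.          1.        ]]
[[ 9.68964376e-01  2.47200129e-01 -3.65515583e-04]
 [ 2.47200397e-01 -9.68963127e-01  1.55649958e-03]
 [ 3.05957754e-05 -1.59854825e-03 -9.99998722e-01]] -0.0187 0.1 0.0854497282905567
```
View pics/scene0.png

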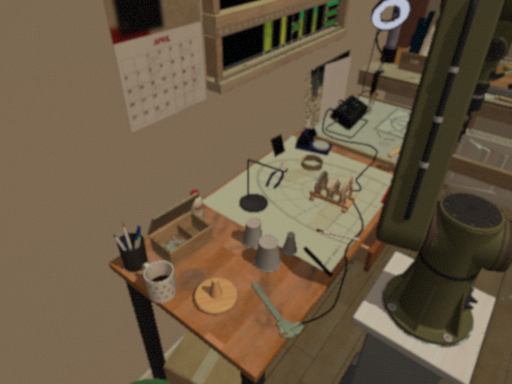

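View pics/top0.png

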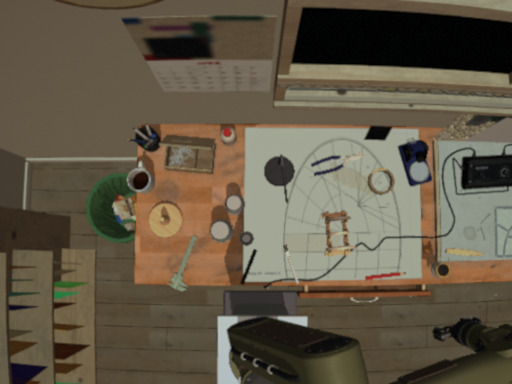

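The scene view shows three cups at about (252,232), (267,252) and (290,242), the stand at (215,295), the hook foot at (253,203) and the rack at (332,192). The top view shows the same cups at (233,203), (220,230) and (246,238), with the stand at (165,219). I'll enlarge both.

```bash
python3 - <<'E'
import cv2
a=cv2.imread("pics/top0.png")[140:270,145:365]; cv2.imwrite("pics/topc.png",cv2.resize(a,(792,468),interpolation=cv2.INTER_CUBIC))
a=cv2.imread("pics/scene0.png")[145:320,180:380]; cv2.imwrite("pics/scc.png",cv2.resize(a,None,fx=3.4,fy=3.4,interpolation=cv2.INTER_CUBIC))
E
```

View pics/topc.png

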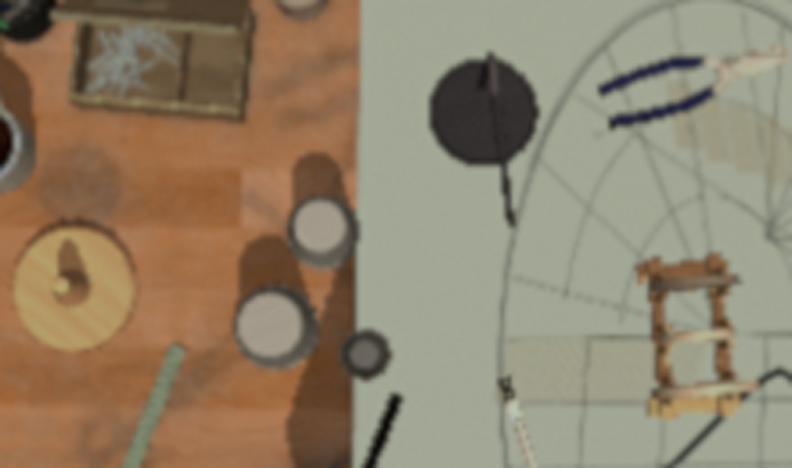

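View pics/scc.png

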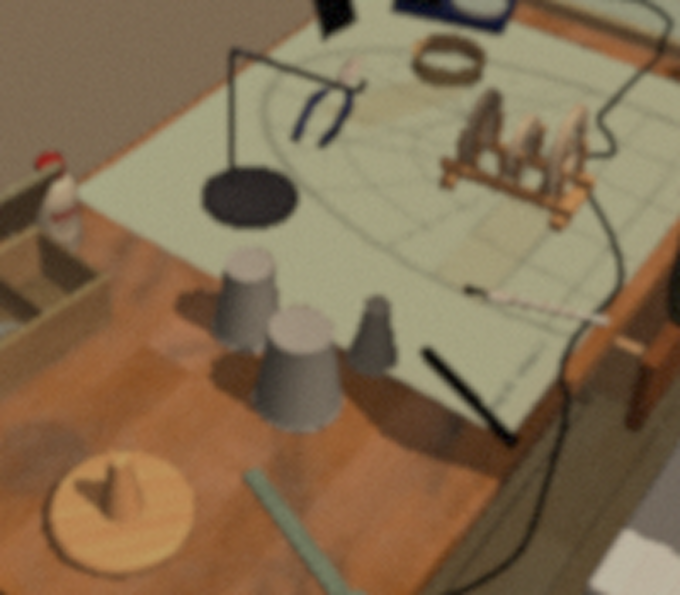

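Here are the pixel readings in full-image coordinates, from the top crop:

| Item | Pixel(s) |
|---|---|
| Cup tops | (220,230), (234,202), (246,238) |
| Board | (165,219) |
| Hook foot | (279,171) |
| Hook tip | (287.5,201.7) |
| Rack slots | about (337,218), (338,233), (339,248) |

The sizes look like XL, L and S, with M absent. I'll refine the positions with a contour fit in both views.

```bash
cat > h.py <<'E'
import numpy as np,cv2,itertools
from scipy.optimize import minimize
from plant import r
C=np.linspace(0,2*np.pi,72,endpoint=False)
def K(s):
    f=192/np.tan(np.radians(s["fovy"]/2)); return np.array([[f,0,s["cx"]],[0,f,s["cy"]],[0,0,1]])
def views(names=("scene","top")): 
    V=[r.snapshot(n) for n in names]
    for s in V:
        g=cv2.GaussianBlur(s["image"].astype(np.float32),(0,0),1)
        s["grad"]=np.sqrt(sum(cv2.Sobel(g,-1,a,b)**2 for a,b in((1,0),(0,1))).sum(2))
    return V
def proj(s,P):
    T=np.linalg.inv(s["world_from_camera"])
    return cv2.projectPoints(np.asarray(P,float).reshape(-1,3),cv2.Rodrigues(T[:3,:3])[0],T[:3,3],K(s),s["dist"])[0][:,0]
def unproj(s,uv,z):
    p=cv2.undistortPoints(np.array([[uv]],float),K(s),s["dist"])[0,0]; M=s["world_from_camera"]
    d=M[:3,:3]@[p[0],p[1],1]; c=M[:3,3]; return c+d*(z-c[2])/d[2]
def disc(x,y,z,rad): return np.c_[x+rad*np.cos(C),y+rad*np.sin(C),0*C+z]
def edge(s,P,hull=True):
    q=proj(s,P)
    if hull:
        q=cv2.convexHull(q.astype(np.float32))[:,0]; q=np.r_[q,q[:1]]
        q=np.concatenate([a+(b-a)*np.linspace(0,1,max(2,int(np.hypot(*(b-a))*2)),endpoint=False)[:,None] for a,b in zip(q,q[1:])])
    q=q.astype(np.float32)
    return np.minimum(cv2.remap(s["grad"],q[:,0].reshape(-1,1),q[:,1].reshape(-1,1),cv2.INTER_LINEAR),150).mean()
def cup(x,y,k,z=0): # k 0..3
    R=(25+5.5*k)/1e3;H=(70+7*k)/1e3
    return np.r_[disc(x,y,z,R),disc(x,y,z+H-.022,R-.01),disc(x,y,z+H,R-.0115)]
def best(f,p0,step):
    n=len(p0); S=np.vstack([p0]+[np.array(p0)+step[i]*np.eye(n)[i] for i in range(n)])
    m=minimize(lambda p:-f(p),p0,method="Nelder-Mead",options=dict(initial_simplex=S,xatol=1e-5,fatol=1e-3)); return m.x,-m.fun
def gbest(f,p0,span,n=9):
    c=max(itertools.product(np.linspace(-span,span,n),repeat=2),key=lambda d:f((p0[0]+d[0],p0[1]+d[1])))
    return best(f,[p0[0]+c[0],p0[1]+c[1]],[span/n]*2)
E
python3 - <<'E'
from h import *
V=views(); T=V[1]
for uv in((220.3,230),(233.9,202.5),(246.4,238)):
    p=unproj(T,uv,.08)
    print(uv,[(k,[np.round(v,4) for v in gbest(lambda q:sum(edge(s,cup(*q,k)) for s in V),p[:2],.016)]) for k in range(4)])
    for s in V: print([np.round(gbest(lambda q:edge(s,cup(*q,k)),p[:2],.012)[0],4) for k in (0,2,3)])
b=unproj(T,(165.3,219.4),.018)
print("board",gbest(lambda q:sum(edge(s,disc(*q,.018,.062)) for s in V),b[:2],.016),[gbest(lambda q:edge(s,disc(*q,.018,.062)),b[:2],.016) for s in V], "coretop",unproj(T,(162.2,219.4),.078))
b=unproj(T,(279.4,170.8),.014)
print("foot",gbest(lambda q:sum(edge(s,disc(*q,.014,.056)) for s in V),b[:2],.016),[gbest(lambda q:edge(s,disc(*q,.014,.056)),b[:2],.016) for s in V])
print("tip",unproj(T,(287.5,201.7),.208),"up",unproj(T,(281.4,156.1),.194), "scene tip",unproj(V[0],(180+362/3.4,145+82/3.4),.208),"up",unproj(V[0],(180+235/3.4,145+50/3.4),.194))
for uv in((337,218.5),(338,233),(339.5,248)): print("slot",unproj(T,uv,.11))
E
```

```text
(220.3, 230) [(0, [array([0.4609, 0.1662]), np.float64(199.1284)]), (1, [array([0.4549, 0.1581]), np.float64(218.0193)]), (2, [array([0.4541, 0.153 ]), np.float64(214.6537)]), (3, [array([0.4493, 0.1464]), np.float64(231.9189)])]
[array([0.461 , 0.1667]), array([0.4405, 0.1504]), array([0.4488, 0.1474])]
[array([0.4522, 0.1539]), array([0.4542, 0.1532]), array([0.4493, 0.1462])]
(233.9, 202.5) [(0, [array([0.5472, 0.1095]), np.float64(226.9886)]), (1, [array([0.5431, 0.1118]), np.float64(218.8702)]), (2, [array([0.5432, 0.1017]), np.float64(227.0802)]), (3, [array([0.5505, 0.101 ]), np.float64(204.7785)])]
[array([0.5329, 0.1155]), array([0.5426, 0.103 ]), array([0.5671, 0.0906])]
[array([0.5472, 0.1029]), array([0.5435, 0.0959]), array([0.5403, 0.1019])]
(246.4, 238) [(0, [array([0.4235, 0.0587]), np.float64(262.5637)]), (1, [array([0.4206, 0.0685]), np.float64(203.6052)]), (2, [array([0.4164, 0.0847]), np.float64(179.8987)]), (3, [array([0.4071, 0.0384]), np.float64(149.5294)])]
[array([0.4222, 0.0578]), array([0.4112, 0.0409]), array([0.4099, 0.0384])]
[array([0.4247, 0.0523]), array([0.4247, 0.0762]), array([0.408 , 0.0743])]
board (array([0.48402519, 0.34909846]), np.float64(232.51304626464844)) [(array([0.48332492, 0.34980135]), np.float64(128.0313720703125)), (array([0.48625744, 0.34765787]), np.float64(112.08523559570312))] coretop [0.48458241 0.34453511 0.078     ]
foot (array([ 0.65985816, -0.05385451]), np.float64(300.0)) [(array([ 0.65185816, -0.04585451]), np.float64(150.0)), (array([ 0.65985816, -0.05385451]), np.float64(150.0))]
tip [ 0.5374341  -0.07324494  0.208     ] up [ 0.68435023 -0.05483236  0.194     ] scene tip [ 0.53286195 -0.0632806   0.208     ] up [ 0.67756842 -0.04727487  0.194     ]
slot [ 0.49031253 -0.24610821  0.11      ]
slot [ 0.441898 -0.249217  0.11    ]
slot [ 0.39194443 -0.25410451  0.11      ]
```

```bash
sed -i 's/,150)/,400)/' h.py; cat > m.py <<'E'
from h import *
def rot(yaw): return np.array([[np.cos(yaw),-np.sin(yaw),0],[np.sin(yaw),np.cos(yaw),0],[0,0,1]])
def samp(s,P):
    q=proj(s,P).astype(np.float32); g=cv2.GaussianBlur(s["image"],(0,0),.8).mean(2).astype(np.float32)
    return cv2.remap(g,q[:,0].reshape(-1,1),q[:,1].reshape(-1,1),cv2.INTER_LINEAR).mean()
L=np.linspace(0,1,40)[:,None]
ARM=np.r_[np.array([0,0,.03])+L*[0,0,.16],np.array([0,0,.19])+L*[-.14,0,0],np.array([-.142,0,.19])+L[::4]*[-.008,0,.016]]
def hookP(p): return ARM@rot(p[2]).T+[p[0],p[1],0]
def hook(V,p):
    c=rot(p[2])@[-.025,0,0]+[p[0],p[1],0]
    return sum(edge(s,disc(c[0],c[1],.014,.056))*.3-samp(s,hookP(p)) for s in V)
RO=[.052,.045,.038];RZ=[.077,.069,.060]
def ring(p,slot,k,ro=None):
    ro=ro or RO[k]
    P=np.concatenate([np.c_[0*C+slot+t,ro*np.cos(C),RZ[k]+ro*np.sin(C)] for t in(-.005,.005)])
    return P@rot(p[2]).T+[p[0],p[1],0]
SL=[.05,0,-.05]
def rack(V,p,perm): return sum(edge(s,ring(p,sl,k)) for s in V for sl,k in zip(SL,perm))
E
python3 - <<'E'
from m import *
V=views(); 
for W in(V,V[:1],V[1:]):
    print("hook",*best(lambda p:hook(W,p),[.682,-.05,.1],[.01,.01,.1]))
R=[]
for perm in itertools.permutations(range(3)):
    m=max((best(lambda p:rack(V,p,perm),[.4415+a,-.25+b,.08],[.006,.006,.06]) for a in(-.005,.005) for b in(-.006,.006)),key=lambda t:t[1]); R.append((m[1],perm,m[0])); print(perm,m)
p,perm=max(R,key=lambda t:t[0])[2],max(R,key=lambda t:t[0])[1]
h=best(lambda p:hook(V,p),[.682,-.05,.1],[.01,.01,.1])[0]
out=[]
for s,(x0,x1,y0,y1) in zip(V,((195,365,155,300),(145,365,145,265))):
    f=4; im=cv2.resize(s["image"],None,fx=f,fy=f,interpolation=cv2.INTER_CUBIC)
    def dr(P,c,hull=True):
        q=proj(s,P).astype(np.float32)
        if hull:q=cv2.convexHull(q)[:,0]
        cv2.polylines(im,[np.int32((q+.5)*f)],hull,c,1)
    for x,y,k in((.4493,.1464,3),(.5432,.1017,2),(.4235,.0587,0)): dr(cup(x,y,k),(0,0,255)); dr(cup(x,y,k)[144:],(0,255,255))
    dr(disc(.484,.349,.018,.062),(255,0,0));dr(disc(.484,.349,.078,.008),(255,0,0)); dr(hookP(h),(0,255,0),False)
    for sl,k in zip(SL,perm): dr(ring(p,sl,k),(255,0,255))
    im=im[y0*f:y1*f,x0*f:x1*f]; out.append(im)
    cv2.imwrite(f"pics/ov{len(out)}.png",cv2.resize(im,None,fx=min(1,790/im.shape[1]),fy=min(1,790/im.shape[1]),interpolation=cv2.INTER_AREA))
E
```

```text
hook [ 0.68640951 -0.05033037  0.13695212] 39.83115005493164
hook [ 0.68113553 -0.04220903  0.19942475] 13.661094665527344
hook [ 0.68854946 -0.05246347  0.12285893] 56.957515716552734
(0, 1, 2) (array([ 0.44346361, -0.25436185, -0.00788892]), np.float64(850.153564453125))
(0, 2, 1) (array([ 0.44279655, -0.25167495,  0.04567008]), np.float64(881.3788452148438))
(1, 0, 2) (array([ 0.44221766, -0.25373051,  0.01988568]), np.float64(894.854248046875))
(1, 2, 0) (array([ 0.4425132 , -0.25472009,  0.0597592 ]), np.float64(921.10009765625))
(2, 0, 1) (array([ 0.44404608, -0.261442  , -0.0289852 ]), np.float64(912.3486328125))
(2, 1, 0) (array([ 0.43813362, -0.24220095, -0.12359197]), np.float64(900.4585571289062))
```

View pics/ov1.png

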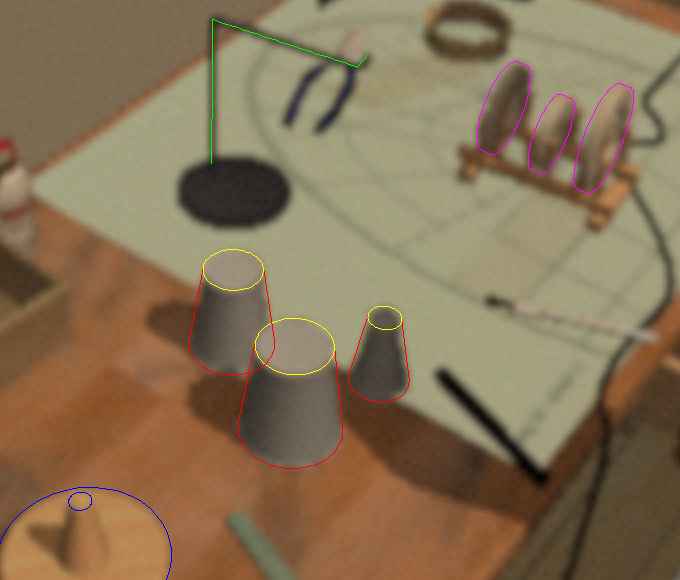

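View pics/ov2.png

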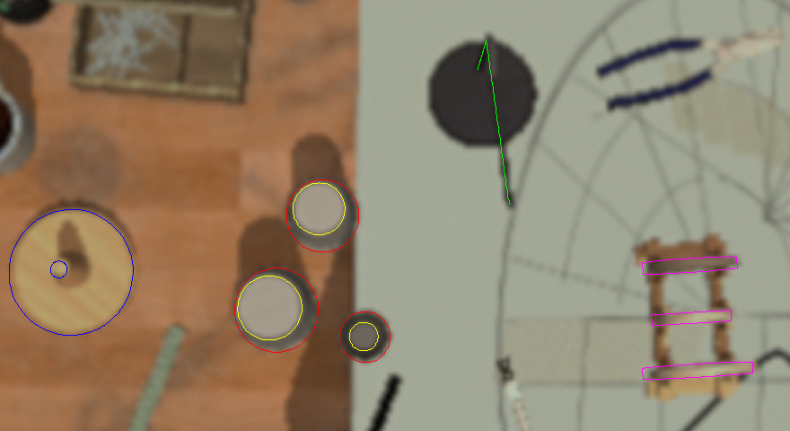

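The overlays fit well. The cups present are S, L and XL, and M is absent. The far rack slot holds ring M, the middle one S and the near one L. The hook arm points toward the robot. Now a first small move to see which way the tool turns.

```bash
python3 steer.py '[[[0, 0, -0.03], 0.15], [[0.1, 0, -0.06], 0.3], [[0.15, 0, -0.06], 0.3]]' 0.06; python3 -c "
from plant import r
o=r.get_obs();print(o['joint_pos'],o['eef_pos'],o['orientation'][:,0],o['orientation'][:,1])"
```

```text
time: 0.6
eef_pos: [0.2406, -0.5588, 0.2845]
orientation: [[0.998, -0.057, 0.001], [-0.057, -0.998, -0.002], [0.001, 0.002, -1.0]]
contact_force: [0.9, -2.0, 0.0]
width: 0.0602
grasp_force: 0.0
[-1.16412177e+00  3.14032344e-01  7.36930304e-02  1.32799157e+00
 -1.67254730e-04  2.03463725e+00] [ 0.24058898 -0.55876154  0.2845126 ] [ 9.98366045e-01 -5.71343335e-02  9.53421287e-04] [-0.05713638 -0.99836378  0.00227977]
```

```bash
python3 steer.py '[[[0.015, -0.04, 0], -0.15], [[0.03, -0.075, 0], -0.3], [[0.045, -0.11, 0], -0.45], [[0.06, -0.15, 0], -0.6], [[0.075, -0.19, 0], -0.75], [[0.09, -0.23, 0], -0.9], [[0.097, -0.255, 0], -1.05], [[0.097, -0.255, 0], -1.2]]'; python3 steer.py '[[[0, 0, 0], -0.15], [[0, 0, 0], -0.3], [[0, 0, 0], -0.42], [[0, 0, 0], -0.42], [[0, 0, 0], -0.42]]' ; python3 - <<'E'
from m import *
V=views()
for n,k,p in(("S",0,(.4235,.0587)),("L",2,(.5432,.1017)),("XL",3,(.4493,.1464))):
    print(n,[np.round(gbest(lambda q:sum(edge(s,cup(*q,k)) for s in W),p,.012)[0],4) for W in(V,V[:1],V[1:])])
print("board",[np.round(gbest(lambda q:sum(edge(s,disc(*q,.018,.062)) for s in W),(.484,.349),.01)[0],4) for W in(V,V[:1],V[1:])])
o=r.get_obs();print(o['joint_pos'],o['eef_pos'],o['orientation'][:,0])
E
```

```text
time: 1.4
eef_pos: [0.351, -0.3052, 0.2831]
orientation: [[0.399, 0.917, 0.001], [0.917, -0.399, 0.001], [0.001, 0.0, -1.0]]
contact_force: [-0.2, -1.6, -0.7]
width: 0.06
grasp_force: 0.0
time: 1.9
eef_pos: [0.3503, -0.3081, 0.2828]
orientation: [[0.004, 1.0, 0.0], [1.0, -0.004, -0.0], [-0.0, 0.0, -1.0]]
contact_force: [0.1, -1.1, -0.4]
width: 0.0599
grasp_force: 0.0
S [array([0.4245, 0.0595]), array([0.42  , 0.0661]), array([0.4248, 0.0591])]
L [array([0.5434, 0.1011]), array([0.5422, 0.1036]), array([0.5432, 0.1   ])]
XL [array([0.4501, 0.1465]), array([0.4489, 0.1479]), array([0.4506, 0.1458])]
board [array([0.4834, 0.3479]), array([0.4822, 0.3481]), array([0.4841, 0.3476])]
[-7.21391381e-01  4.41953978e-02 -2.56251194e-01  1.27035633e+00
  9.12307702e-06  8.52463739e-01] [ 0.35028194 -0.30808036  0.28276255] [3.05878875e-03 9.99995322e-01 1.12091691e-05]
```

```bash
python3 steer.py '[[[0.045, 0.02, 0], 0], [[0.09, 0.04, 0], 0], [[0.135, 0.06, 0], 0], [[0.18, 0.0742, 0], 0], [[0.225, 0.0742, 0], 0], [[0.27, 0.0742, 0], 0], [[0.32, 0.0742, 0], 0], [[0.3674, 0.0742, 0], 0]]' ; python3 steer.py '[[[0, 0, 0.03], 0], [[0, 0, 0.07], 0], [[0, 0, 0.11], 0], [[0, 0, 0.14], 0], [[0, 0, 0.14], 0]]'; python3 - <<'E'
from m import *
V=views()
print("S",[np.round(gbest(lambda q:sum(edge(s,cup(*q,0)) for s in W),(.4245,.0595),.01)[0],4) for W in (V,V[:1],V[1:])])
o=r.get_obs();print(o['joint_pos'],o['eef_pos'],o['orientation'][:,0])
cv2.imwrite("pics/a.png",cv2.resize(V[0]["image"][150:320,180:340],None,fx=3,fy=3))
E
```

```text
time: 2.8
eef_pos: [0.4246, 0.0612, 0.283]
orientation: [[0.003, 1.0, 0.001], [1.0, -0.003, 0.0], [0.0, 0.001, -1.0]]
contact_force: [0.5, -0.5, -0.6]
width: 0.0598
grasp_force: 0.0
time: 3.3
eef_pos: [0.4215, 0.0589, 0.1393]
orientation: [[0.002, 1.0, -0.007], [1.0, -0.002, -0.001], [-0.001, -0.007, -1.0]]
contact_force: [0.2, 0.1, -0.7]
width: 0.0597
grasp_force: 0.0
S [array([0.4229, 0.0589]), array([0.4215, 0.0615]), array([0.4305, 0.0595])]
[ 1.38495698e-01  5.33833580e-02 -5.73847516e-01  9.44336305e-01
 -9.67742039e-06  1.71110479e+00] [0.42478252 0.05920637 0.14324205] [ 1.81271262e-03  9.99998350e-01 -1.17384965e-04]
```

View pics/a.png

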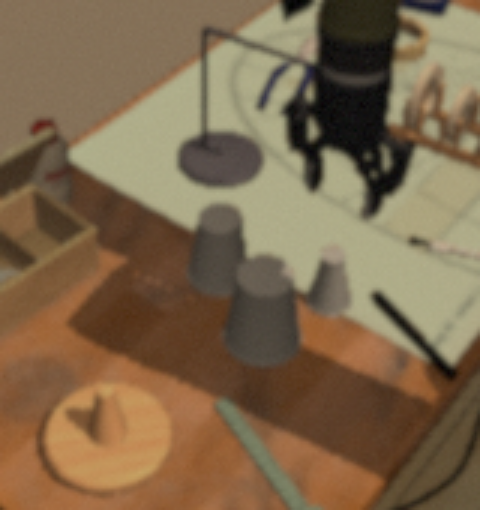

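The gripper hangs over the small cup: the fingertips straddle column ~340, and the cup top is at (333,253) in the crop. I'll descend and grasp.

```bash
python3 steer.py '[[[0, 0, 0.03], 0], [[0, 0, 0.06], 0], [[0, 0, 0.085], 0], [[0, 0, 0.096], 0], [[0, 0, 0.096], 0]]'; python3 steer.py '[[[0, 0, 0], 0], [[0, 0, 0], 0], [[0, 0, 0], 0], [[0, 0, 0], 0], [[0, 0, 0], 0], [[0, 0, 0], 0], [[0, 0, 0], 0], [[0, 0, 0], 0]]' 0.0;  python3 steer.py '[[[0, 0, -0.03], 0], [[0, 0, -0.07], 0], [[0, 0, -0.11], 0], [[0, 0, -0.14], 0], [[0, 0, -0.15], 0], [[0, 0, -0.15], 0]]'
```

```text
time: 3.9
eef_pos: [0.4252, 0.0592, 0.0471]
orientation: [[0.002, 1.0, -0.0], [1.0, -0.002, -0.0], [-0.0, -0.0, -1.0]]
contact_force: [-0.1, -0.0, -0.1]
width: 0.0601
grasp_force: 0.0
time: 4.7
eef_pos: [0.4264, 0.0595, 0.0482]
orientation: [[0.001, 1.0, 0.003], [1.0, -0.001, 0.0], [0.0, 0.003, -1.0]]
contact_force: [-0.9, -0.3, 6.9]
width: 0.0263
grasp_force: 58.6
time: 5.3
eef_pos: [0.426, 0.0594, 0.1981]
orientation: [[0.001, 1.0, 0.003], [1.0, -0.001, 0.0], [0.0, 0.003, -1.0]]
contact_force: [0.2, -0.4, -1.4]
width: 0.0267
grasp_force: 59.6
```

```bash
python3 steer.py '[[[0.04, 0.01, 0], 0], [[0.085, 0.02, 0], 0], [[0.13, 0.03, 0], 0], [[0.175, 0.04, 0], 0], [[0.22, 0.05, 0], 0], [[0.26, 0.0576, 0], 0], [[0.2886, 0.0576, 0], 0], [[0.2886, 0.0576, 0], 0]]'; python3 steer.py '[[[0, 0, 0.02], 0], [[0, 0, 0.04], 0], [[0, 0, 0.04], 0]]'; python3 - <<'E'
from m import *
V=views()
o=r.get_obs();e=o['eef_pos'];print(e)
z=e[2]-.047
for W in(V,V[:1],V[1:]): print("S held",np.round(gbest(lambda q:sum(edge(s,cup(*q,0,z)) for s in W),e[:2],.01)[0],4))
for W in(V,V[:1],V[1:]): print("core",np.round(gbest(lambda q:sum(edge(s,np.r_[disc(*q,.018,.0195),disc(*q,.078,.008)]) for s in W),(.484,.348),.008)[0],4))
im=V[0]["image"][230:330,160:290]; cv2.imwrite("pics/b.png",cv2.resize(im,None,fx=5,fy=5,interpolation=cv2.INTER_CUBIC))
E
```

```text
time: 6.1
eef_pos: [0.4816, 0.3507, 0.1935]
orientation: [[-0.003, 1.0, -0.003], [1.0, 0.003, -0.001], [-0.001, -0.003, -1.0]]
contact_force: [0.5, -0.5, -1.0]
width: 0.0265
grasp_force: 59.6
time: 6.4
eef_pos: [0.4799, 0.3453, 0.152]
orientation: [[0.001, 1.0, -0.007], [1.0, -0.001, -0.005], [-0.005, -0.007, -1.0]]
contact_force: [0.4, -1.1, -0.5]
width: 0.0263
grasp_force: 59.6
[0.48184764 0.3466007  0.15546541]
S held [0.4768 0.3435]
S held [0.4733 0.3479]
S held [0.4813 0.3404]
core [0.4876 0.3477]
core [0.4888 0.3468]
core [0.4874 0.3488]
```

View pics/b.png

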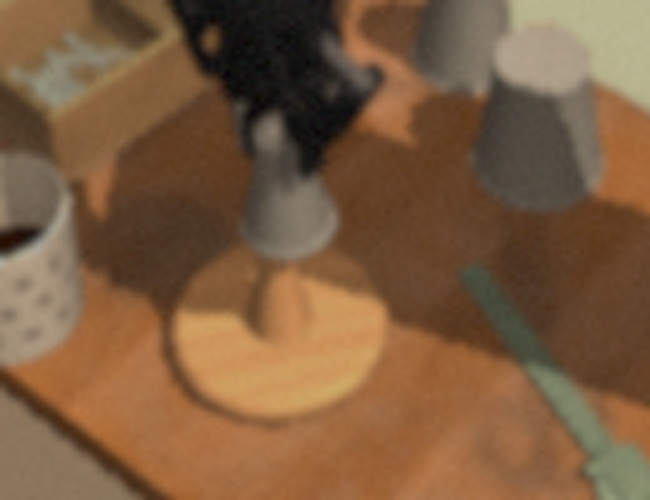

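The cup hangs upright above the core, with its mouth at crop (290,215) and the board centre at about (280,330). Descending in stages and watching the force.

```bash
python3 steer.py '[[[0.0005, 0, 0.02], 0], [[0.0005, 0, 0.04], 0], [[0.0005, 0, 0.05], 0], [[0.0005, 0, 0.05], 0], [[0.0005, 0, 0.05], 0]]'; python3 steer.py '[[[0, 0, 0.01], 0], [[0, 0, 0.02], 0], [[0, 0, 0.026], 0], [[0, 0, 0.03], 0], [[0, 0, 0.03], 0], [[0, 0, 0.03], 0]]'
```

```text
time: 7.0
eef_pos: [0.4832, 0.3485, 0.1076]
orientation: [[0.001, 1.0, 0.001], [1.0, -0.001, 0.0], [0.0, 0.001, -1.0]]
contact_force: [1.2, 0.3, -0.2]
width: 0.0264
grasp_force: 59.6
time: 7.6
eef_pos: [0.4838, 0.3485, 0.0768]
orientation: [[0.001, 1.0, 0.002], [1.0, -0.001, 0.0], [0.0, 0.002, -1.0]]
contact_force: [5.6, 1.2, -3.4]
width: 0.0261
grasp_force: 58.8
```

```bash
python3 steer.py '[[[0.0005, 0.002, 0], 0], [[0.0005, 0.0025, 0.003], 0], [[0.0005, 0.0025, 0.003], 0]]'; python3 steer.py '[[[0, 0, 0.003], 0], [[0, 0, 0.005], 0], [[0, 0, 0.007], 0], [[0, 0, 0.008], 0], [[0, 0, 0.008], 0]]'
```

```text
time: 7.9
eef_pos: [0.485, 0.3487, 0.0734]
orientation: [[0.001, 1.0, -0.001], [1.0, -0.001, -0.0], [-0.0, -0.001, -1.0]]
contact_force: [1.7, 0.2, -0.8]
width: 0.0262
grasp_force: 59.4
time: 8.4
eef_pos: [0.4861, 0.349, 0.0664]
orientation: [[0.001, 1.0, 0.002], [1.0, -0.001, 0.0], [0.0, 0.002, -1.0]]
contact_force: [3.1, -0.4, 4.7]
width: 0.0263
grasp_force: 59.7
```

Seated: +4.7 N at TCP 66 mm. Release and lift, then remeasure the cups.

```bash
python3 steer.py '[[[0, 0.0005, 0], 0], [[0, 0.0005, 0], 0], [[0, 0.0005, 0], 0], [[0, 0.0005, 0], 0]]' 0.06; python3 steer.py '[[[0, 0, -0.03], 0], [[0, 0, -0.07], 0], [[0, 0, -0.11], 0], [[0, 0, -0.15], 0], [[-0.04, 0, -0.15], 0], [[-0.08, 0, -0.15], 0], [[-0.12, 0, -0.15], 0], [[-0.12, 0, -0.15], 0]]' 0.07; python3 - <<'E'
from m import *
V=views()
for n,k,p,z in(("S",0,(.486,.349),.018),("L",2,(.5432,.1017),0),("XL",3,(.4493,.1464),0)):
    print(n,[np.round(gbest(lambda q:sum(edge(s,cup(*q,k,z)) for s in W),p,.012)[0],4) for W in(V,V[:1],V[1:])])
print(r.get_obs()["eef_pos"])
im=V[0]["image"][220:330,160:300]; cv2.imwrite("pics/c.png",cv2.resize(im,None,fx=4,fy=4,interpolation=cv2.INTER_CUBIC))
E
```

```text
time: 8.8
eef_pos: [0.4851, 0.3486, 0.0653]
orientation: [[0.001, 1.0, -0.001], [1.0, -0.001, -0.0], [-0.0, -0.001, -1.0]]
contact_force: [-0.5, 0.1, 0.5]
width: 0.0598
grasp_force: 0.0
time: 9.6
eef_pos: [0.4849, 0.225, 0.2158]
orientation: [[0.005, 1.0, -0.001], [1.0, -0.005, -0.002], [-0.002, -0.001, -1.0]]
contact_force: [-0.3, 0.3, 0.3]
width: 0.0698
grasp_force: 0.0
S [array([0.4853, 0.3482]), array([0.4838, 0.3483]), array([0.478 , 0.3682])]
L [array([0.5438, 0.1017]), array([0.5429, 0.1022]), array([0.5454, 0.1022])]
XL [array([0.4499, 0.1463]), array([0.4494, 0.1485]), array([0.4482, 0.1454])]
[0.48560111 0.22824843 0.21589467]
```

View pics/c.png

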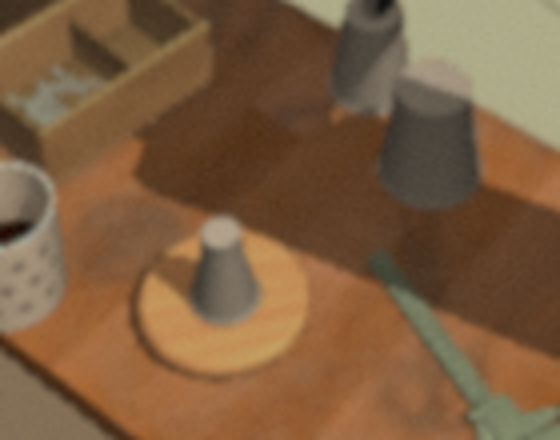

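Cup S sits square on the board, at crop (222,280). Next is cup L.

```bash
python3 steer.py '[[[-0.04, 0.02, 0], 0], [[-0.08, 0.04, 0], 0], [[-0.115, 0.059, 0], 0], [[-0.1268, 0.059, 0.02], 0], [[-0.1268, 0.059, 0.06], 0], [[-0.1268, 0.059, 0.09], 0], [[-0.1268, 0.059, 0.1], 0], [[-0.1268, 0.059, 0.1], 0]]'; python3 steer.py '[[[0, 0, 0.03], 0], [[0, 0, 0.05], 0], [[0, 0, 0.055], 0], [[0, 0, 0.055], 0]]'; python3 steer.py '[[[0, 0, 0], 0], [[0, 0, 0], 0], [[0, 0, 0], 0], [[0, 0, 0], 0], [[0, 0, 0], 0], [[0, 0, 0], 0], [[0, 0, 0], 0]]' 0.0;  python3 steer.py '[[[0, 0, -0.03], 0], [[0, 0, -0.07], 0], [[0, 0, -0.11], 0], [[0, 0, -0.14], 0], [[0, 0, -0.15], 0], [[0, 0, -0.15], 0]]'
```

```text
time: 10.5
eef_pos: [0.5434, 0.1027, 0.1143]
orientation: [[-0.0, 1.0, -0.003], [1.0, 0.0, -0.0], [-0.0, -0.003, -1.0]]
contact_force: [-0.6, 0.5, 0.1]
width: 0.0701
grasp_force: 0.0
time: 10.9
eef_pos: [0.545, 0.1025, 0.0616]
orientation: [[0.0, 1.0, 0.0], [1.0, -0.0, 0.0], [0.0, 0.0, -1.0]]
contact_force: [0.0, -0.7, 0.5]
width: 0.07
grasp_force: 0.0
time: 11.6
eef_pos: [0.5467, 0.1025, 0.0632]
orientation: [[0.001, 1.0, 0.004], [1.0, -0.001, 0.001], [0.001, 0.004, -1.0]]
contact_force: [0.7, 0.4, 5.0]
width: 0.0485
grasp_force: 60.8
time: 12.2
eef_pos: [0.5458, 0.1022, 0.2128]
orientation: [[0.001, 1.0, 0.004], [1.0, -0.001, 0.001], [0.001, 0.004, -1.0]]
contact_force: [-0.1, 0.6, -2.4]
width: 0.0486
grasp_force: 63.0
```

```bash
python3 steer.py '[[[0.04, -0.01, 0], 0], [[0.085, -0.02, 0], 0], [[0.13, -0.03, 0], 0], [[0.175, -0.045, 0], 0], [[0.22, -0.0595, 0], 0], [[0.2467, -0.0595, 0], 0], [[0.2467, -0.0595, 0], 0], [[0.2467, -0.0595, 0], 0]]'; python3 steer.py '[[[0, 0, 0.02], 0], [[0, 0, 0.04], 0], [[0, 0, 0.06], 0], [[0, 0, 0.08], 0], [[0, 0, 0.095], 0], [[0, 0, 0.105], 0], [[0, 0, 0.105], 0], [[0, 0, 0.105], 0]]'
```

```text
time: 13.0
eef_pos: [0.4841, 0.3484, 0.2085]
orientation: [[-0.0, 1.0, -0.003], [1.0, 0.0, -0.002], [-0.002, -0.003, -1.0]]
contact_force: [0.2, 0.1, -1.2]
width: 0.0484
grasp_force: 62.9
time: 13.8
eef_pos: [0.4855, 0.3481, 0.1059]
orientation: [[0.002, 1.0, -0.0], [1.0, -0.002, -0.0], [-0.0, -0.0, -1.0]]
contact_force: [0.4, -0.7, -1.6]
width: 0.0485
grasp_force: 62.9
```

```bash
python3 steer.py '[[[0.0005, 0, 0.008], 0], [[0.0005, 0, 0.015], 0], [[0.0005, 0, 0.02], 0], [[0.0005, 0, 0.02], 0]]'; python3 steer.py '[[[0, 0, 0.003], 0], [[0, 0, 0.005], 0], [[0, 0, 0.007], 0], [[0, 0, 0.007], 0]]'
```

```text
time: 14.2
eef_pos: [0.4846, 0.3488, 0.0848]
orientation: [[0.001, 1.0, -0.001], [1.0, -0.001, -0.001], [-0.001, -0.001, -1.0]]
contact_force: [0.4, -0.0, -1.3]
width: 0.0484
grasp_force: 62.9
time: 14.6
eef_pos: [0.4858, 0.3499, 0.0809]
orientation: [[0.001, 1.0, 0.001], [1.0, -0.001, 0.002], [0.002, 0.001, -1.0]]
contact_force: [-3.6, -2.7, 12.6]
width: 0.048
grasp_force: 64.3
```

Seated at 81 mm, as expected. Release, back off and remeasure.

```bash
python3 steer.py '[[[0, 0, -0.001], 0], [[0, 0, -0.001], 0], [[0, 0, -0.001], 0], [[0, 0, -0.001], 0]]' 0.07; python3 steer.py '[[[0, 0, -0.03], 0], [[0, 0, -0.07], 0], [[0, 0, -0.11], 0], [[0, 0, -0.14], 0], [[-0.03, 0, -0.14], 0], [[-0.06, 0, -0.14], 0], [[-0.06, 0.1, -0.14], 0], [[-0.06, 0.1, -0.14], 0]]' 0.083; python3 - <<'E'
from m import *
V=views()
for n,k,p,z in(("L",2,(.486,.349),.018),("XL",3,(.4495,.1464),0)):
    print(n,[np.round(gbest(lambda q:sum(edge(s,cup(*q,k,z)) for s in W),p,.012)[0],4) for W in(V,V[:1],V[1:])])
print(r.get_obs()["eef_pos"])
E
```

```text
time: 15.0
eef_pos: [0.4853, 0.3492, 0.0796]
orientation: [[0.001, 1.0, -0.0], [1.0, -0.001, -0.0], [-0.0, -0.0, -1.0]]
contact_force: [-0.7, 0.0, -0.6]
width: 0.0695
grasp_force: 0.0
time: 15.8
eef_pos: [0.5846, 0.2879, 0.2198]
orientation: [[0.001, 1.0, -0.001], [1.0, -0.001, -0.0], [-0.0, -0.001, -1.0]]
contact_force: [1.1, 1.7, 1.4]
width: 0.083
grasp_force: 0.0
L [array([0.4856, 0.3523]), array([0.4855, 0.3524]), array([0.5194, 0.3041])]
XL [array([0.4512, 0.1428]), array([0.4485, 0.1476]), array([0.4518, 0.1418])]
[0.58985695 0.28819305 0.21741708]
```

```bash
python3 steer.py '[[[-0.03, -0.03, 0], 0], [[-0.06, -0.06, 0], 0], [[-0.095, -0.09, 0], 0], [[-0.13, -0.12, 0], 0], [[-0.1427, -0.134, 0], 0], [[-0.1427, -0.134, 0], 0], [[-0.1427, -0.134, 0.04], 0], [[-0.1427, -0.134, 0.08], 0]]'; python3 steer.py '[[[0, 0, 0], 0], [[0, 0, 0], 0]]'; python3 - <<'E'
from m import *
V=views()
for n,k,p,z in(("L",2,(.486,.349),.018),("XL",3,(.4505,.1464),0)):
    print(n,[np.round(gbest(lambda q:sum(edge(s,cup(*q,k,z)) for s in W),p,.012)[0],4) for W in(V,V[:1],V[1:])])
print(r.get_obs()["eef_pos"])
im=V[0]["image"][190:330,150:310]; cv2.imwrite("pics/d.png",cv2.resize(im,None,fx=4,fy=4,interpolation=cv2.INTER_CUBIC))
E
```

```text
time: 16.7
eef_pos: [0.4533, 0.1478, 0.1403]
orientation: [[0.001, 1.0, 0.005], [1.0, -0.001, 0.002], [0.002, 0.005, -1.0]]
contact_force: [1.4, -0.7, -0.6]
width: 0.0829
grasp_force: 0.0
time: 16.9
eef_pos: [0.451, 0.147, 0.1399]
orientation: [[0.0, 1.0, -0.001], [1.0, -0.0, -0.0], [-0.0, -0.001, -1.0]]
contact_force: [0.5, 0.0, 0.7]
width: 0.0828
grasp_force: 0.0
L [array([0.4859, 0.3526]), array([0.4856, 0.3523]), array([0.4871, 0.3533])]
XL [array([0.4503, 0.1477]), array([0.4493, 0.1486]), array([0.4574, 0.1478])]
[0.45269071 0.14738022 0.14159103]
```

View pics/d.png

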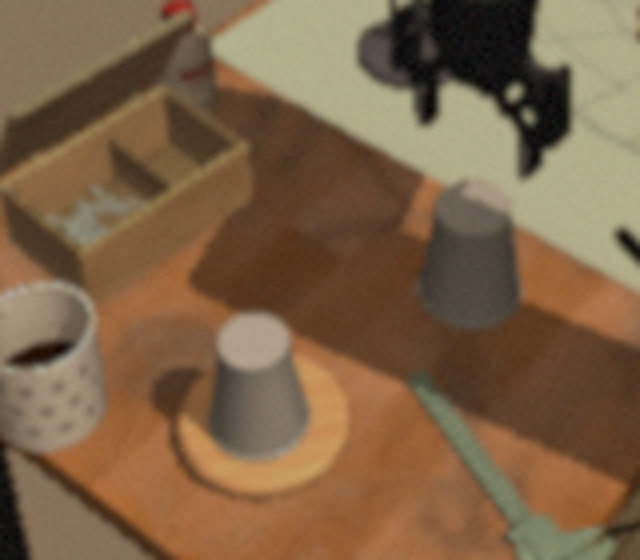

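Cup L is down on the board but about 4 mm to the +y side, at crop (258,385). It stands flat within the free play over S. I'll nest XL at L's measured position.

```bash
python3 steer.py '[[[0.0005, 0, 0.03], 0], [[0.0005, 0, 0.06], 0], [[0.0005, 0, 0.072], 0], [[0.0005, 0, 0.072], 0]]'; python3 steer.py '[[[0, 0, 0], 0], [[0, 0, 0], 0], [[0, 0, 0], 0], [[0, 0, 0], 0], [[0, 0, 0], 0], [[0, 0, 0], 0]]' 0.0;  python3 steer.py '[[[0, 0, -0.03], 0], [[0, 0, -0.07], 0], [[0, 0, -0.11], 0], [[0, 0, -0.14], 0], [[0, 0, -0.15], 0], [[0, 0, -0.15], 0]]'
```

```text
time: 17.4
eef_pos: [0.4508, 0.1471, 0.0676]
orientation: [[0.001, 1.0, -0.001], [1.0, -0.001, -0.0], [-0.0, -0.001, -1.0]]
contact_force: [-0.7, 0.2, 0.2]
width: 0.083
grasp_force: 0.0
time: 18.0
eef_pos: [0.4528, 0.1476, 0.0701]
orientation: [[0.001, 1.0, 0.003], [1.0, -0.001, 0.001], [0.001, 0.003, -1.0]]
contact_force: [-1.8, -1.2, 7.0]
width: 0.0596
grasp_force: 62.8
time: 18.6
eef_pos: [0.4524, 0.1475, 0.2198]
orientation: [[0.001, 1.0, 0.004], [1.0, -0.001, 0.001], [0.001, 0.004, -1.0]]
contact_force: [0.1, -0.6, -1.7]
width: 0.0593
grasp_force: 65.5
```

```bash
python3 steer.py '[[[0.04, 0.01, 0], 0], [[0.085, 0.02, 0], 0], [[0.13, 0.03, 0], 0], [[0.175, 0.0345, 0], 0], [[0.205, 0.0345, 0], 0], [[0.205, 0.0345, 0], 0], [[0.205, 0.0345, 0.03], 0], [[0.205, 0.0345, 0.03], 0]]'; python3 steer.py '[[[0, 0, 0.02], 0], [[0, 0, 0.04], 0], [[0, 0, 0.06], 0], [[0, 0, 0.075], 0], [[0, 0, 0.085], 0], [[0, 0, 0.085], 0], [[0, 0, 0.085], 0]]';python3 steer.py '[[[0, 0, 0.004], 0], [[0, 0, 0.008], 0], [[0, 0, 0.01], 0], [[0, 0, 0.01], 0]]'
```

```text
time: 19.4
eef_pos: [0.4829, 0.3496, 0.1826]
orientation: [[0.001, 1.0, -0.007], [1.0, -0.001, -0.005], [-0.005, -0.007, -1.0]]
contact_force: [-0.4, -0.6, -2.5]
width: 0.0594
grasp_force: 65.5
time: 20.1
eef_pos: [0.4859, 0.3517, 0.1032]
orientation: [[0.001, 1.0, -0.0], [1.0, -0.001, -0.0], [-0.0, -0.0, -1.0]]
contact_force: [0.7, 0.7, -1.1]
width: 0.0592
grasp_force: 65.5
time: 20.5
eef_pos: [0.4858, 0.3519, 0.0925]
orientation: [[0.001, 1.0, -0.0], [1.0, -0.001, -0.0], [-0.0, -0.0, -1.0]]
contact_force: [1.2, 0.5, -1.0]
width: 0.0591
grasp_force: 65.5
```

```bash
python3 steer.py '[[[0, 0, 0.002], 0], [[0, 0, 0.004], 0], [[0, 0, 0.006], 0], [[0, 0, 0.006], 0]]'; python3 steer.py '[[[0, 0, -0.001], 0], [[0, 0, -0.001], 0], [[0, 0, -0.001], 0], [[0, 0, -0.001], 0]]' 0.083; python3 steer.py '[[[0, 0, -0.03], 0], [[0, 0, -0.07], 0], [[0, 0, -0.11], 0], [[-0.04, 0, -0.13], 0], [[-0.08, 0, -0.13], 0], [[-0.12, 0, -0.13], 0], [[-0.16, 0, -0.13], 0], [[-0.2, 0, -0.13], 0]]'; python3 - <<'E'
from m import *
V=views()
print("XL",[np.round(gbest(lambda q:sum(edge(s,cup(*q,3,.018)) for s in W),(.486,.352),.012)[0],4) for W in(V,V[:1],V[1:])])
print([np.round(best(lambda q:sum(edge(s,cup(*q[:2],3,q[2])) for s in V),(.486,.352,.018),[.003,.003,.003])[0],4)])
o=r.get_obs(); print(o["eef_pos"],o["joint_pos"])
for n,W in(("both",V),("sc",V[:1]),("top",V[1:])):
  print(n,[np.round(x,4) for x in best(lambda p:rack(W,p,(1,2,0)),[.4425,-.2535,.06],[.005,.005,.05])])
im=V[0]["image"][220:330,150:310]; cv2.imwrite("pics/e.png",cv2.resize(im,None,fx=4,fy=4,interpolation=cv2.INTER_CUBIC))
E
```

```text
time: 20.9
eef_pos: [0.4861, 0.3527, 0.0882]
orientation: [[0.001, 1.0, 0.001], [1.0, -0.001, 0.002], [0.002, 0.001, -1.0]]
contact_force: [-2.5, -2.0, 8.2]
width: 0.059
grasp_force: 66.6
time: 21.3
eef_pos: [0.4857, 0.3519, 0.0875]
orientation: [[0.001, 1.0, -0.0], [1.0, -0.001, -0.0], [-0.0, -0.0, -1.0]]
contact_force: [0.8, 0.1, 0.5]
width: 0.0829
grasp_force: 0.0
time: 22.1
eef_pos: [0.4853, 0.1505, 0.2178]
orientation: [[0.001, 1.0, 0.0], [1.0, -0.001, -0.0], [-0.0, 0.0, -1.0]]
contact_force: [1.3, -1.2, 0.9]
width: 0.083
grasp_force: 0.0
XL [array([0.484 , 0.3526]), array([0.4837, 0.352 ]), array([0.4846, 0.3539])]
[array([0.4839, 0.3527, 0.0186])]
[0.48509255 0.14810623 0.21777218] [ 2.97314303e-01  1.46633978e-01 -2.90540644e-01  1.13454349e+00
 -1.51460754e-03  1.87395624e+00]
both [array([ 0.4431, -0.2528,  0.0373]), np.float64(884.6961)]
sc [array([ 0.4273, -0.2238, -0.0177]), np.float64(529.8507)]
top [array([ 0.4422, -0.2548,  0.11  ]), np.float64(531.9064)]
```

View pics/e.png

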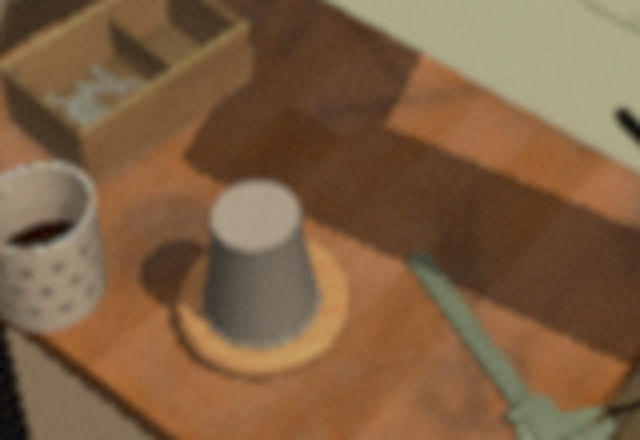

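XL is nested and its rim is on the board: the fit gives a mouth height of 18.6 mm, and the cup stands upright at crop (260,270). Now I'll refine the rack and hook poses.

```bash
python3 - <<'E'
from m import *
from scipy.optimize import differential_evolution as de
V=views()
def top_hole(p,sl,k): # outer front/back rims separately
    P=ring(p,sl,k); return P[:72],P[72:]
def box(p,h):
    P=np.array([[a*.08,b*.046,z] for a in(1,-1) for b in(1,-1) for z in(0,h)]); return P@rot(p[2]).T+[p[0],p[1],0]
B=[(.43,.455),(-.27,-.24),(-.05,.16)]
for n,W in(("both",V),("sc",V[:1]),("top",V[1:])):
    m=de(lambda p:-rack(W,p,(1,2,0)),B,seed=1,maxiter=60); print("rings",n,m.x.round(4),m.fun)
    m=de(lambda p:-sum(edge(s,box(p,.03)) for s in W),B,seed=1,maxiter=60); print("box",n,m.x.round(4),m.fun)
    m=de(lambda p:-sum(edge(s,box(p,.03)) for s in W)-rack(W,p,(1,2,0)),B,seed=1,maxiter=60); print("sum",n,m.x.round(4),m.fun)
    m=de(lambda p:-hook(W,p),[(.67,.70),(-.065,-.035),(.02,.25)],seed=1,maxiter=60); print("hook",n,m.x.round(4),m.fun, (rot(m.x[2])@[-.153,0,0]+[*m.x[:2],0]).round(4))
E
```

```text
rings both [ 0.4527 -0.2519  0.1478] -897.4268188476562
box both [ 0.4417 -0.27    0.122 ] -271.296875
sum both [ 0.443  -0.2523  0.0501] -1114.093505859375
hook both [ 0.6874 -0.0508  0.1323] -41.010887145996094 [ 0.5358 -0.071   0.    ]
rings sc [ 0.4337 -0.2401 -0.049 ] -445.1473388671875
box sc [ 0.4431 -0.27    0.1584] -128.40357971191406
sum sc [ 0.433  -0.24   -0.0469] -532.0595703125
hook sc [ 0.6821 -0.0456  0.0219] -43.94659423828125 [ 0.5292 -0.0489  0.    ]
rings top [ 0.4543 -0.2513  0.1537] -550.53955078125
box top [ 0.4393 -0.2699  0.0964] -147.8808135986328
sum top [ 0.4414 -0.2539  0.1086] -655.8233642578125
hook top [ 0.6887 -0.0522  0.1232] -26.227272033691406 [ 0.5369 -0.071   0.    ]
```

```bash
python3 - <<'E'
from m import *
V=views(); s=V[1]; f=9
im=cv2.resize(s["image"],None,fx=f,fy=f,interpolation=cv2.INTER_CUBIC)
c=lambda P,col,cl:cv2.polylines(im,[np.int32((proj(s,P)+.5)*f)],cl,col,1)
p=(.4435,-.253,.075)
for sl,k in zip(SL,(1,2,0)):
    q=cv2.convexHull(proj(s,ring(p,sl,k)).astype(np.float32)); cv2.polylines(im,[np.int32((q+.5)*f)],True,(255,0,255),1)
c(hookP((.6887,-.0515,.125)),(0,255,0),False)
a=im[206*f:262*f,312*f:356*f]; b=im[152*f:208*f,262*f:306*f]
cv2.imwrite("pics/f.png",np.hstack([a,b]))
E
```

```text
(no output)
```

View pics/f.png

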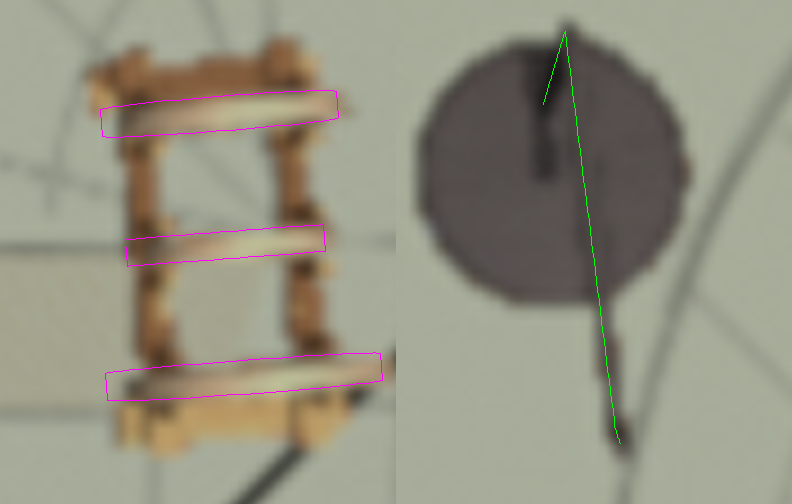

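The model matches the picture. The rings lie within a pixel of the magenta boxes, with yaw about 0.075. The hook arm runs about 1.5 mm right of the green line, from crop (568,25) to (625,450). Next I fetch ring L from the near slot.

```bash
python3 steer.py '[[[-0.03, -0.04, 0], -0.075], [[-0.07, -0.08, 0], -0.075], [[-0.12, -0.0915, 0], -0.075], [[-0.17, -0.0915, 0], -0.075], [[-0.22, -0.0915, 0], -0.075], [[-0.27, -0.0915, 0], -0.075], [[-0.32, -0.0915, 0], -0.075], [[-0.37, -0.0915, 0], -0.075]]' 0.035; python3 steer.py '[[[0, 0, 0], 0], [[0, 0, 0], 0]]'
```

```text
time: 23.2
eef_pos: [0.3944, -0.2124, 0.218]
orientation: [[-0.076, 0.997, 0.001], [0.997, 0.076, 0.0], [-0.0, 0.001, -1.0]]
contact_force: [1.7, 1.0, 0.9]
width: 0.0348
grasp_force: 0.0
time: 23.4
eef_pos: [0.3941, -0.2113, 0.2174]
orientation: [[-0.073, 0.997, -0.001], [0.997, 0.073, 0.001], [0.001, -0.0, -1.0]]
contact_force: [0.2, 0.6, 0.2]
width: 0.035
grasp_force: 0.0
```

```bash
python3 steer.py '[[[-0.03, -0.0038, 0], 0], [[-0.0454, -0.0038, 0], 0], [[-0.0454, -0.0038, 0.03], 0], [[-0.0454, -0.0038, 0.06], 0], [[-0.0454, -0.0038, 0.09], 0], [[-0.0454, -0.0038, 0.11], 0], [[-0.0454, -0.0038, 0.11], 0], [[-0.0454, -0.0038, 0.11], 0]]'; python3 steer.py '[[[0, 0, 0], 0], [[0, 0, 0], 0], [[0, 0, 0], 0], [[0, 0, 0], 0], [[0, 0, 0], 0]]' 0.0; python3 steer.py '[[[0, 0, -0.01], 0], [[0, 0, -0.03], 0], [[0, 0, -0.06], 0], [[0, 0, -0.09], 0], [[0, 0, -0.12], 0], [[0, 0, -0.14], 0], [[0, 0, -0.14], 0]]'
```

```text
time: 24.2
eef_pos: [0.3938, -0.2557, 0.1081]
orientation: [[-0.076, 0.997, -0.0], [0.997, 0.076, 0.001], [0.001, -0.0, -1.0]]
contact_force: [0.4, -0.3, 0.2]
width: 0.0349
grasp_force: 0.0
time: 24.7
eef_pos: [0.394, -0.2572, 0.1091]
orientation: [[-0.074, 0.997, 0.002], [0.997, 0.074, -0.001], [-0.001, 0.002, -1.0]]
contact_force: [-1.6, 1.3, 5.7]
width: 0.0081
grasp_force: 60.6
time: 25.4
eef_pos: [0.3949, -0.2578, 0.2513]
orientation: [[-0.074, 0.997, 0.005], [0.997, 0.074, -0.003], [-0.004, 0.005, -1.0]]
contact_force: [0.2, -0.3, -0.6]
width: 0.0082
grasp_force: 59.7
```

```bash
python3 steer.py '[[[0.03, 0.02, 0], 0], [[0.065, 0.045, 0], -0.02], [[0.1, 0.07, 0], -0.05], [[0.135, 0.095, 0], -0.05], [[0.1724, 0.1197, 0.01], -0.05], [[0.1724, 0.1197, 0.028], -0.05], [[0.1724, 0.1197, 0.028], -0.05], [[0.1724, 0.1197, 0.028], -0.05]]'; python3 - <<'E'
from m import *
V=views(); o=r.get_obs(); e=o["eef_pos"]; print(e,o["orientation"].round(4)[:2,:2],o["width"])
R0=RZ[0]; zc=e[2]+.021-.052
def f(W,q):
    P=ring((q[0],q[1],q[2]),0,0)+[0,0,zc-RZ[0]]
    return sum(edge(s,P) for s in W)
for W in(V,V[:1],V[1:]): print(best(lambda q:f(W,q),[e[0],e[1],.125],[.005,.005,.05]))
im=cv2.resize(V[0]["image"][110:250,200:380],None,fx=4,fy=4,interpolation=cv2.INTER_CUBIC); cv2.imwrite("pics/g.png",im)
E
```

```text
time: 26.2
eef_pos: [0.4988, -0.076, 0.219]
orientation: [[-0.124, 0.992, -0.002], [0.992, 0.124, 0.0], [0.0, -0.002, -1.0]]
contact_force: [-0.0, -0.4, -1.4]
width: 0.0087
grasp_force: 59.5
[ 0.49966068 -0.07673462  0.22018936] [[-0.1223  0.9925]
 [ 0.9925  0.1223]] 0.008331714450267784
(array([ 0.50316796, -0.08372348,  0.20808741]), np.float64(338.75555419921875))
(array([ 0.50161371, -0.08265095,  0.20348792]), np.float64(175.12332153320312))
(array([ 0.50389265, -0.08307794,  0.22590226]), np.float64(167.9713134765625))
```

View pics/g.png

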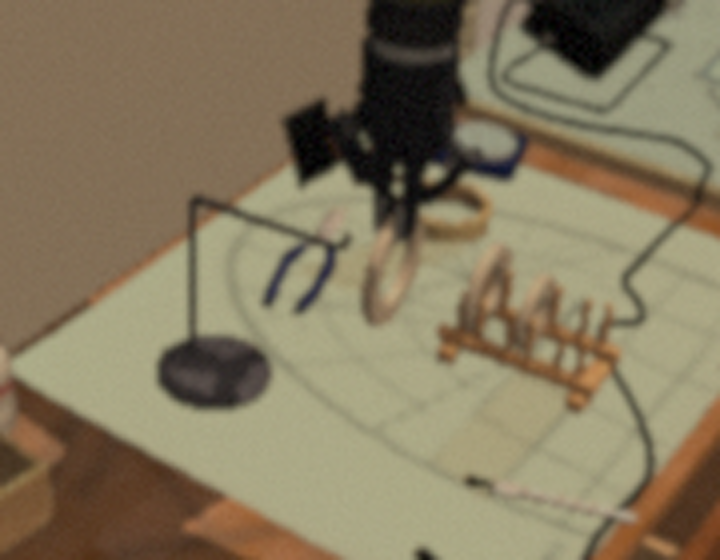

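Ring L hangs in the gripper in front of the tip: ring centre at crop (392,268), tip at (345,238). Threading along the arm.

```bash
python3 steer.py '[[[0, 0.03, 0], 0], [[0, 0.06, 0], 0], [[0, 0.09, 0], 0], [[0, 0.12, 0], 0], [[0, 0.145, 0], 0], [[0, 0.156, 0], 0], [[0, 0.156, 0], 0], [[0, 0.156, 0], 0]]'; python3 steer.py '[[[0, 0, 0.01], 0], [[0, 0, 0.018], 0], [[0, 0, 0.022], 0], [[0, 0, 0.022], 0], [[0, 0, 0.022], 0]]'
```

```text
time: 27.1
eef_pos: [0.6543, -0.0576, 0.22]
orientation: [[-0.122, 0.992, -0.0], [0.992, 0.122, -0.0], [-0.0, -0.0, -1.0]]
contact_force: [-0.8, -0.3, -0.6]
width: 0.0084
grasp_force: 59.6
time: 27.6
eef_pos: [0.6544, -0.0566, 0.1976]
orientation: [[-0.124, 0.992, -0.0], [0.992, 0.124, 0.0], [0.0, -0.0, -1.0]]
contact_force: [-0.0, 0.3, -1.1]
width: 0.0084
grasp_force: 59.6
```

```bash
python3 - <<'E'
from m import *
V=views(); o=r.get_obs(); e=o["eef_pos"]; print(e,o["contact_force"])
zc=e[2]+.021-.052
def f(W,q): return sum(edge(s,ring((q[0],q[1],.125),0,0)+[0,0,q[2]-RZ[0]]) for s in W)
print(best(lambda q:f(V,q),[e[0],e[1],zc],[.005,.005,.004]))
E
```

```text
[ 0.65487608 -0.05662449  0.19811806] [ 0.66395795 -0.49572614 -2.61193744]
(array([ 0.64793299, -0.04807247,  0.17345179]), np.float64(302.12286376953125))
```

```bash
python3 steer.py '[[[0, 0, 0.001], 0], [[0, 0, 0.0015], 0], [[0, 0, 0.0015], 0]]'; python3 steer.py '[[[0, 0, 0], 0], [[0, 0, 0], 0], [[0, 0, 0], 0], [[0, 0, 0], 0]]' 0.024; python3 steer.py '[[[0, 0, -0.01], 0], [[0, 0, -0.03], 0], [[0, 0, -0.06], 0], [[0, 0, -0.08], 0], [[0, 0, -0.08], 0]]'; python3 - <<'E'
from m import *
V=views()
a=V[0]["image"][150:200,235:310]
print(r.get_obs()["eef_pos"])
def f(W,q): return sum(edge(s,ring((q[0],q[1],q[3]),0,0)+[0,0,q[2]-RZ[0]]) for s in W)
for W in(V,V[:1]): print(best(lambda q:f(W,q),[.655,-.057,.162,.125],[.005,.005,.004,.05]))
E
```

```text
time: 28.0
eef_pos: [0.6547, -0.0566, 0.1963]
orientation: [[-0.124, 0.992, 0.0], [0.992, 0.124, 0.0], [0.0, 0.0, -1.0]]
contact_force: [0.3, -0.1, -1.0]
width: 0.0087
grasp_force: 59.6
time: 28.4
eef_pos: [0.6548, -0.0567, 0.1964]
orientation: [[-0.124, 0.992, 0.0], [0.992, 0.124, -0.0], [-0.0, 0.0, -1.0]]
contact_force: [0.0, 0.5, -1.0]
width: 0.0241
grasp_force: 0.0
time: 28.9
eef_pos: [0.6566, -0.0568, 0.2808]
orientation: [[-0.124, 0.992, 0.007], [0.992, 0.124, -0.001], [-0.001, 0.006, -1.0]]
contact_force: [-0.1, 0.0, 0.3]
width: 0.0238
grasp_force: 0.0
[ 0.65507995 -0.05669021  0.27694271]
(array([ 0.64962127, -0.04842333,  0.16739938,  0.07982776]), np.float64(303.38641357421875))
(array([ 0.66065734, -0.06331745,  0.15437449,  0.06152296]), np.float64(194.4064483642578))
```

```bash
python3 steer.py '[[[-0.03, -0.035, 0], 0], [[-0.06, -0.07, 0], 0], [[-0.09, -0.105, 0], 0], [[-0.12, -0.14, 0], 0], [[-0.15, -0.17, 0], 0.05], [[-0.1711, -0.1842, 0], 0.05], [[-0.1711, -0.1842, 0.03], 0.05], [[-0.1711, -0.1842, 0.03], 0.05]]' 0.035; python3 steer.py '[[[0, 0, 0.04], 0], [[0, 0, 0.08], 0], [[0, 0, 0.1], 0], [[0, 0, 0.1], 0], [[0, 0, 0.1], 0]]'
```

```text
time: 29.8
eef_pos: [0.49, -0.2487, 0.2421]
orientation: [[-0.072, 0.997, -0.006], [0.997, 0.072, 0.003], [0.004, -0.006, -1.0]]
contact_force: [-0.2, 0.9, -0.5]
width: 0.0351
grasp_force: 0.0
time: 30.3
eef_pos: [0.4933, -0.2487, 0.1467]
orientation: [[-0.075, 0.997, -0.001], [0.997, 0.075, 0.0], [0.0, -0.001, -1.0]]
contact_force: [0.1, -0.6, 0.2]
width: 0.035
grasp_force: 0.0
```

```bash
python3 steer.py '[[[0, 0, 0.03], 0], [[0, 0, 0.05], 0], [[0, 0, 0.0545], 0], [[0, 0, 0.0545], 0]]'; python3 steer.py '[[[0, 0, 0], 0], [[0, 0, 0], 0], [[0, 0, 0], 0], [[0, 0, 0], 0], [[0, 0, 0], 0]]' 0.0; python3 steer.py '[[[0, 0, -0.01], 0], [[0, 0, -0.03], 0], [[0, 0, -0.06], 0], [[0, 0, -0.09], 0], [[0, 0, -0.12], 0], [[0, 0, -0.14], 0], [[0, 0, -0.14], 0], [[0, 0, -0.14], 0]]'
```

```text
time: 30.7
eef_pos: [0.4937, -0.2493, 0.0928]
orientation: [[-0.074, 0.997, 0.001], [0.997, 0.074, -0.0], [-0.0, 0.001, -1.0]]
contact_force: [-0.2, -0.3, -0.9]
width: 0.035
grasp_force: 0.0
time: 31.2
eef_pos: [0.4938, -0.2498, 0.0933]
orientation: [[-0.074, 0.997, 0.002], [0.997, 0.074, -0.001], [-0.001, 0.002, -1.0]]
contact_force: [-2.6, -0.8, 5.6]
width: 0.0086
grasp_force: 60.2
time: 32.0
eef_pos: [0.4933, -0.2493, 0.2321]
orientation: [[-0.074, 0.997, 0.001], [0.997, 0.074, -0.0], [-0.0, 0.001, -1.0]]
contact_force: [-0.5, -0.0, -1.3]
width: 0.0086
grasp_force: 59.3
```

```bash
python3 steer.py '[[[0.03, 0, 0], 0], [[0.07, 0.01, 0], -0.02], [[0.11, 0.02, 0], -0.05], [[0.15, 0.021, 0], -0.05], [[0.1715, 0.021, 0.011], -0.05], [[0.1715, 0.021, 0.011], -0.05], [[0.1715, 0.021, 0.011], -0.05]]'; python3 steer.py '[[[0, 0, 0], 0], [[0, 0.03, 0], 0], [[0, 0.06, 0], 0], [[0, 0.09, 0], 0], [[0, 0.11, 0], 0], [[0, 0.115, 0], 0], [[0, 0.115, 0], 0], [[0, 0.115, 0], 0]]'; python3 steer.py '[[[0, 0, 0.01], 0], [[0, 0, 0.018], 0], [[0, 0, 0.022], 0], [[0, 0, 0.022], 0], [[0, 0, 0.022], 0]]'
```

```text
time: 32.7
eef_pos: [0.5004, -0.0763, 0.2195]
orientation: [[-0.125, 0.992, -0.003], [0.992, 0.125, -0.0], [0.0, -0.003, -1.0]]
contact_force: [0.7, -1.0, -1.3]
width: 0.0087
grasp_force: 59.2
time: 33.5
eef_pos: [0.6145, -0.0632, 0.2206]
orientation: [[-0.123, 0.992, -0.001], [0.992, 0.123, -0.0], [0.0, -0.001, -1.0]]
contact_force: [-0.7, -0.5, -0.0]
width: 0.0086
grasp_force: 59.2
time: 34.0
eef_pos: [0.6152, -0.0624, 0.1987]
orientation: [[-0.124, 0.992, -0.0], [0.992, 0.124, 0.0], [0.0, -0.0, -1.0]]
contact_force: [-0.4, 0.4, -1.7]
width: 0.009
grasp_force: 59.2
```

```bash
python3 steer.py '[[[0, 0, 0.001], 0], [[0, 0, 0.0025], 0], [[0, 0, 0.0025], 0]]'; python3 steer.py '[[[0, 0, 0], 0], [[0, 0, 0], 0], [[0, 0, 0], 0], [[0, 0, 0], 0]]' 0.018; python3 steer.py '[[[0, 0, -0.01], 0], [[0, 0, -0.03], 0], [[0, 0, -0.06], 0], [[0, 0, -0.08], 0], [[0, 0, -0.08], 0], [[0, 0, -0.08], 0]]'
```

```text
time: 34.3
eef_pos: [0.6155, -0.0624, 0.1962]
orientation: [[-0.124, 0.992, -0.0], [0.992, 0.124, 0.0], [0.0, -0.0, -1.0]]
contact_force: [1.0, -1.3, -1.0]
width: 0.0084
grasp_force: 59.2
time: 34.7
eef_pos: [0.6156, -0.0624, 0.1964]
orientation: [[-0.124, 0.992, 0.0], [0.992, 0.124, -0.0], [-0.0, 0.0, -1.0]]
contact_force: [-0.5, -0.3, 0.3]
width: 0.018
grasp_force: 0.0
time: 35.3
eef_pos: [0.6158, -0.0625, 0.2769]
orientation: [[-0.124, 0.992, 0.001], [0.992, 0.124, -0.0], [-0.0, 0.001, -1.0]]
contact_force: [0.4, 0.7, -0.5]
width: 0.0178
grasp_force: 0.0
```

```bash
python3 steer.py '[[[-0.03, -0.035, 0], 0], [[-0.06, -0.07, 0], 0], [[-0.09, -0.105, 0], 0], [[-0.12, -0.14, 0], 0], [[-0.15, -0.17, 0], 0.05], [[-0.1677, -0.194, 0], 0.05], [[-0.1677, -0.194, 0.03], 0.05], [[-0.1677, -0.194, 0.06], 0.05]]' 0.035; python3 steer.py '[[[0, 0, 0.04], 0], [[0, 0, 0.08], 0], [[0, 0, 0.11], 0], [[0, 0, 0.13], 0], [[0, 0, 0.14], 0], [[0, 0, 0.14], 0], [[0, 0, 0.14], 0]]';  python3 steer.py '[[[0, 0, 0], 0], [[0, 0, 0], 0], [[0, 0, 0], 0], [[0, 0, 0], 0], [[0, 0, 0], 0]]' 0.0; python3 steer.py '[[[0, 0, -0.01], 0], [[0, 0, -0.03], 0], [[0, 0, -0.06], 0], [[0, 0, -0.09], 0], [[0, 0, -0.12], 0], [[0, 0, -0.14], 0], [[0, 0, -0.145], 0], [[0, 0, -0.145], 0]]'
```

```text
time: 36.1
eef_pos: [0.4429, -0.2538, 0.2153]
orientation: [[-0.072, 0.997, 0.001], [0.997, 0.072, -0.0], [-0.0, 0.001, -1.0]]
contact_force: [0.0, -0.3, 0.0]
width: 0.0349
grasp_force: 0.0
time: 36.8
eef_pos: [0.4439, -0.2529, 0.0767]
orientation: [[-0.074, 0.997, 0.0], [0.997, 0.074, -0.0], [-0.0, 0.0, -1.0]]
contact_force: [0.3, 0.0, -0.1]
width: 0.0347
grasp_force: 0.0
time: 37.3
eef_pos: [0.4438, -0.2533, 0.0773]
orientation: [[-0.074, 0.997, 0.0], [0.997, 0.074, -0.001], [-0.001, 0.0, -1.0]]
contact_force: [-3.6, -1.0, 6.4]
width: 0.0086
grasp_force: 60.2
time: 38.1
eef_pos: [0.4443, -0.253, 0.2221]
orientation: [[-0.074, 0.997, 0.002], [0.997, 0.074, -0.001], [-0.001, 0.002, -1.0]]
contact_force: [-0.1, 0.3, -0.9]
width: 0.0085
grasp_force: 59.2
```

```bash
python3 steer.py '[[[0.03, 0.01, 0], 0], [[0.07, 0.03, 0], -0.02], [[0.11, 0.045, 0], -0.05], [[0.15, 0.06, 0], -0.05], [[0.1715, 0.0702, 0.008], -0.05], [[0.1715, 0.0702, 0.008], -0.05], [[0.1715, 0.0702, 0.008], -0.05], [[0.1715, 0.0702, 0.008], -0.05]]'; python3 steer.py '[[[0, 0.01, 0], 0], [[0, 0.02, 0], 0], [[0, 0.03, 0], 0], [[0, 0.04, 0], 0], [[0, 0.04, 0], 0]]'
```

```text
time: 38.9
eef_pos: [0.5004, -0.0772, 0.2126]
orientation: [[-0.123, 0.992, -0.001], [0.992, 0.123, -0.0], [0.0, -0.001, -1.0]]
contact_force: [0.2, -0.3, -1.0]
width: 0.0086
grasp_force: 59.2
time: 39.4
eef_pos: [0.5424, -0.0716, 0.2131]
orientation: [[-0.124, 0.992, 0.001], [0.992, 0.124, 0.0], [-0.0, 0.001, -1.0]]
contact_force: [0.5, -0.6, -1.2]
width: 0.0091
grasp_force: 59.3
```

No contact at the tip. Continuing along the arm, then lower.

```bash
python3 steer.py '[[[0, 0.01, 0], 0], [[0, 0.02, 0], 0], [[0, 0.03, 0], 0], [[0, 0.038, 0], 0], [[0, 0.038, 0], 0], [[0, 0.038, 0], 0]]'; python3 steer.py '[[[0, 0, 0.006], 0], [[0, 0, 0.012], 0], [[0, 0, 0.017], 0], [[0, 0, 0.017], 0], [[0, 0, 0.017], 0]]'; python3 steer.py '[[[0, 0, 0], 0], [[0, 0, 0], 0], [[0, 0, 0], 0], [[0, 0, 0], 0]]' 0.018; python3 steer.py '[[[0, 0, -0.01], 0], [[0, 0, -0.03], 0], [[0, 0, -0.06], 0], [[0, 0, -0.1], 0], [[0, -0.04, -0.1], 0], [[0, -0.09, -0.1], 0], [[-0.05, -0.13, -0.1], 0], [[-0.1, -0.13, -0.1], 0]]'
```

```text
time: 40.0
eef_pos: [0.5784, -0.0669, 0.2131]
orientation: [[-0.124, 0.992, -0.001], [0.992, 0.124, -0.0], [0.0, -0.001, -1.0]]
contact_force: [0.3, -0.2, -1.2]
width: 0.0084
grasp_force: 59.3
time: 40.5
eef_pos: [0.5781, -0.067, 0.1961]
orientation: [[-0.124, 0.992, -0.0], [0.992, 0.124, 0.0], [0.0, -0.0, -1.0]]
contact_force: [0.4, 0.3, -1.7]
width: 0.0084
grasp_force: 59.3
time: 40.9
eef_pos: [0.5786, -0.067, 0.1964]
orientation: [[-0.124, 0.992, 0.0], [0.992, 0.124, -0.0], [-0.0, 0.0, -1.0]]
contact_force: [-0.8, 0.3, -1.8]
width: 0.0178
grasp_force: 0.0
time: 41.7
eef_pos: [0.4592, -0.1701, 0.2981]
orientation: [[-0.127, 0.992, 0.001], [0.992, 0.127, -0.0], [-0.0, 0.001, -1.0]]
contact_force: [1.4, 0.2, 0.3]
width: 0.0181
grasp_force: 0.0
```

```bash
python3 steer.py '[[[-0.05, -0.03, 0], 0], [[-0.1, -0.05, 0], 0], [[-0.14, -0.05, 0], 0], [[-0.14, -0.05, 0], 0], [[-0.14, -0.05, 0], 0]]'; python3 - <<'E'
from m import *
V=views()
a=cv2.resize(V[0]["image"][130:325,170:370],(500,488),interpolation=cv2.INTER_CUBIC)
b=cv2.resize(V[1]["image"][145:207,258:296],(299,488),interpolation=cv2.INTER_CUBIC)
cv2.imwrite("pics/z.png",np.hstack([a,b]))
print("XL",[np.round(gbest(lambda q:sum(edge(s,cup(*q,3,.018)) for s in W),(.486,.352),.012)[0],4) for W in(V,V[:1],V[1:])],r.get_obs()["eef_pos"])
E
```

```text
time: 42.2
eef_pos: [0.4294, -0.3168, 0.2966]
orientation: [[-0.121, 0.993, 0.0], [0.993, 0.121, 0.0], [0.0, 0.0, -1.0]]
contact_force: [0.1, 0.9, 0.1]
width: 0.0177
grasp_force: 0.0
XL [array([0.4842, 0.3524]), array([0.4836, 0.3523]), array([0.4848, 0.3528])] [ 0.42973321 -0.31507823  0.29658969]
```

View pics/z.png

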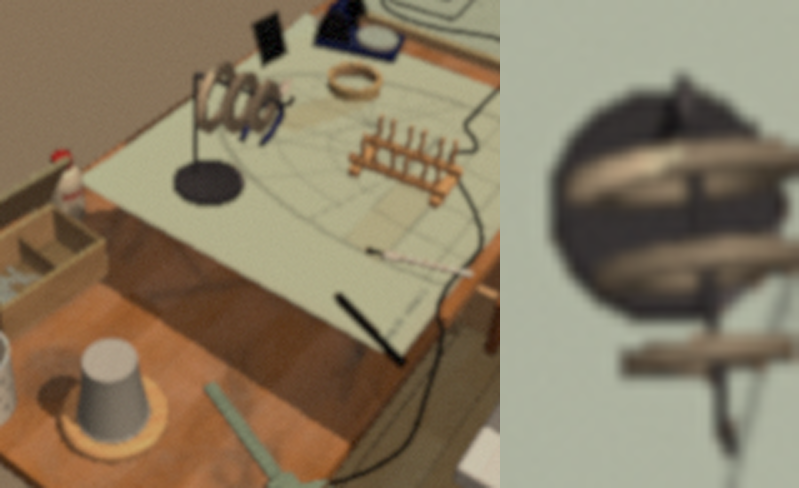

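All three rings hang in order: L at left crop (215,97), M at (240,103) and S at (265,110). The rack is empty, and the cup nest stands upright on the board at (112,390). I'll let things settle and hand in.

```bash
for i in 1 2; do python3 steer.py '[[[0, 0, 0], 0], [[0, 0, 0], 0], [[0, 0, 0], 0], [[0, 0, 0], 0], [[0, 0, 0], 0], [[0, 0, 0], 0], [[0, 0, 0], 0], [[0, 0, 0], 0]]' >/dev/null; done; python3 -c "
from plant import r
print(r.sign_off())"
```

```text
the job is handed in; nothing more can be done
None
```

The job is handed in: cups S, L and XL (M was absent today) are nested mouth down on the stand, about 4 mm off the board's centre but seated flat, and the rings hang on the hook with the largest at the back, then middle, then smallest; the hand-in returned no verdict.

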